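# Zero the measuring machine and store the reading

### The arm

A 6-joint arm with a two-finger parallel gripper is mounted at the origin on the work surface. World frame = base frame: x ahead of the robot, y to its left, z up, the work surface at z = 0. Lengths are in mm, angles in rad, forces in N, time in s.
With the tool pointing down it reaches from about 300 to 775 mm from the base axis. Payload 14.6 kg.
Tool frame: the origin (TCP) lies at the very end of the fingers, on their centre line; the grasp point (between the pads) lies manip.grip_depth behind it (manip.grip_depth is the distance from the TCP to the grasp point, in mm); x points along the fingers, z is the direction in which the jaws open and shut, and the axes are right-handed (so a half turn about x gives the same grasp; the last joint's range is limited). The gripper opens to 94 mm and grips with 3 to 60 N. Pads are 16 mm wide; open, the fingers measure 119 mm over their backs; the gripper's body (75 mm by 177 mm) begins 78 mm behind the grasp point.
Start: joints at [1.096, 0.3, 1.521, -0, 1.321, -0.067], TCP at [218.121, 504.888, 178.546] pointing down, gripper open.
Joint ranges: [-3.03, 3.03], [-0.79, 2.21], [0.23, 2.52], [-1.04, 4.18], [0, 3.07], [-2.55, 2.55]. Speed limits (rad/s): [2.22, 2.22, 2.57, 3.14, 3.14, 3.14].

### API

Orientations are given as [roll, pitch, yaw] about the fixed x, y, z axes, in that order (R = Rz(yaw) Ry(pitch) Rx(roll)).
In Python, from cell import manip gives the robot as it stands.
- The arm moves only by the tool step_arm, never from a script. Its argument "commands" is one flat list of numbers, 7 for each row, row after row: the shift along the tool's x, y, z in m, then the turn, a rotation vector about the tool's x, y, z in degrees, then the finger opening in m, from 0 to 0.094. A call has 1 to 5 rows; each row shifts and turns the commanded pose from where the row before left it, along the tool's axes as they then stand; what a row does not reach is not made up. A row lasts 1/8 s, in which the tool goes at most 62.5 mm and 10.7 degrees, less where a joint would pass 70% of its speed; a pose out of reach is approached as far as the arm can. A call with a gripper value outside its range is refused whole. The fingers move at their own pace and stop on an object; "squeeze" is the grip in N (left out, the last holds). Time passes only in rows, so rows that do not move let the fingers close. It gives the time, the measured TCP pose, the force and the opening at its end, in the units of the state.
- manip.read_state(): the state, without advancing time (a new reading comes with each control period).
- manip.camera(name): name is "scene" or "top" or "wrist"; returns the picture (384x512x3 uint8, red, green, blue); there is no depth.
- manip.camera_model(name): a dict with "intrinsics" (3x3 intrinsics, pixels), "k1" (the pictures are not rectified: a ray, as slopes to the right and down, at radius r is drawn at 1 + k1 r^2 times it, then the intrinsics apply), "origin" and "orientation" of the camera in the world; the wrist camera has in their place "tool_from_camera" (4x4, takes a point from camera to tool coordinates, whose origin is the TCP and whose axes are the tool frame's). Camera axes: x right, y up, looking along -z (the intrinsics and any distortion apply to the point x, -y, -z); pixel columns grow to the right and rows downward; lengths in mm; the calibration is good to about 2 mm. A picture is of the moment at which its call begins: read the wrist's pose just before it. camera_model takes no time and is no camera call.
- manip.sign_off(): hands the job in, once; it reports no verdict.
Trained networks look in the newest picture that a camera, given by its name, has taken for a name from the list of things; names that differ only in an ending like _2 or _b are one class to them, and where a whole thing is asked for, a point or a joint stands for the part that bears it (a point fixed in the world has none). Each returns a list of dicts, best first, with "score" (0 to 1); they miss things now and then, are a little off and sometimes report something else, mostly with a low value. They report only what shows in the picture. A call takes as long as a camera call.
- manip.find_in(thing, camera): "centre" ([row, column] in pixels, amid what is visible of it).
- manip.outline_of(thing, camera): "pixels" (384x512 bool, what is visible of it) and "centre" ([row, column] in pixels, amid what is visible of it).
The state is a dict: "clock": time; "joints": joint angles; "qd": joint speeds; "effort": joint torques, N m; "eef_pos": TCP position; "eef_rot": TCP orientation; "wrist_force": force on the tool from outside, world axes, zero at the start; "moment": the same for the moment, N m; "finger_gap": finger opening in mm.
Only numpy, scipy, OpenCV 4.12 (cv2) and the standard library are available. Lean on these libraries where they do the work, as an engineer would, in place of code of your own. Each camera call takes 0.05 s, during which the arm holds its last target. There are 200 camera calls.

### The job

On the measuring machine's grey console, press the large round key fully down for a moment to zero the readout and let it come back up; then press the long bar key fully down for a moment to store the reading and let it come up too. Press one key at a time, and do not press the square key or the small round key.

Things in the scene. Friction and masses are not known exactly. Their poses are not given: they have to be found in the camera images.
- big_round_top (a point): The large round key, a flat white disc 36 mm across. The point is the middle of its top face, 66 mm above the table when up, and goes down with the key. Key travel: 7 mm straight down on a spring (1.5 N to start, 5 N at the bottom); it springs back. x axis: across the row of keys to the console's readout strip; y: along the row; z: up.
- bar_top (a point): The long bar key, white, 48 mm long (along y, along the row), 18 mm wide; point, height, travel, spring and axes as the large round key. All four keys are white plastic, each on its own black 56 mm square module, 14 mm proud of it when up, in one straight row with centres 62 mm apart; which key stands in which place varies.
- square_top (a point): The square key, white, 32 mm by 32 mm, not to be pressed; point, height, travel, spring and axes as the others. The four keys stand on a fixed grey console 420 mm long and 180 mm deep, its top 40 mm above the table; its low black readout strip begins 63 mm from the row's centre line, on the +x side, and is lower than the keys.
- small_round_top (a point): The small round key, white, 18 mm across, not to be pressed; point, height, travel, spring and axes as the others. A joystick 50 mm tall stands on the console 81 mm beyond the centre of the key at the row's +y end, and a small loose brass bushing 85 mm beyond the key at its -y end.

How it is judged:
By the outcome, as a careful person would: the job done as asked, in the order asked, and still so for the second after the job is handed in, with the robot touching nothing.
It also fails if it takes over 29 s, if anything falls off the work surface, if the arm or the gripper's body presses on something with over 40 N, if the wrist force passes 120 N, or if a joint passes its speed limit or range.

## Working session

There is one attempt and no reset: what is moved stays moved. The work goes in short steps, Python scripts to look and compute and a tool call to move; the robot and the scene stay as the last step left them, time stands still between calls to the robot, and variables do not carry over. Pictures are saved under pics/ and viewed, about 8 in all and at most 12, crops included, and the job is handed in when it is done.

Besides the shell and the picture viewer there is one more tool, called by a JSON object that holds its "fn" and its "kwargs", one argument or row to a line. step_arm: Moves the arm, as the interface text tells. Its arguments: {"type":"object","properties":{"commands":{"type":"array"},"squeeze":{"type":"number"}},"required":["commands"]}

```bash
mkdir -p pics; cat > h.py <<'E'
import numpy as np, cv2
from scipy.spatial.transform import Rotation as R
from cell import manip
def ray(cam,rc,st=None):
    m=manip.camera_model(cam); K=np.array(m["intrinsics"]); k1=m["k1"]
    p=cv2.undistortPoints(np.array([[[rc[1],rc[0]]]],float),K,np.array([k1,0,0,0.]))[0,0]
    d=np.array([p[0],-p[1],-1.])
    if "tool_from_camera" in m:
        T=np.array(m["tool_from_camera"]); Rt=R.from_euler("xyz",st["eef_rot"]).as_matrix()
        return Rt@T[:3,3]+st["eef_pos"], Rt@T[:3,:3]@d
    o=np.array(m["orientation"],float)
    Rm=o if o.shape==(3,3) else R.from_euler("xyz",o).as_matrix()
    return np.array(m["origin"],float), Rm@d
def at(cam,rc,z,st=None):
    o,d=ray(cam,rc,st); return o+d*(z-o[2])/d[2]
def look(cam,name):
    st=manip.read_state(); im=manip.camera(cam); cv2.imwrite(f"pics/{name}.png",im[:,:,::-1])
    for t in ["big_round_top","bar_top","square_top","small_round_top"]:
        for f in manip.find_in(t,cam)[:2]:
            print(t,round(f["score"],2),np.round(f["centre"]),np.round(at(cam,f["centre"],66,st),1))
    return st
E
python3 - <<'E'
from h import *
print(manip.camera_model("top")); s=manip.read_state(); print(s)
look("top","top1"); look("scene","sc1")
E
```

```text
{'intrinsics': array([[380.21455669,   0.        , 252.77895048],
       [  0.        , 380.21455669, 187.42276714],
       [  0.        ,   0.        ,   1.        ]]), 'k1': -0.10395620019807356, 'origin': array([433.98874022,  23.70439544, 726.93788195]), 'orientation': array([ 0.16121969,  0.02375483, -1.59710361])}
{'clock': 0.0, 'joints': array([ 1.09642516e+00,  3.00501731e-01,  1.52158210e+00,  8.57696970e-06,
        1.32067498e+00, -6.65948548e-02]), 'qd': array([ 0.00145794, -0.00097067, -0.00061002,  0.00060377, -0.00116541,
       -0.00115002]), 'effort': array([-2.72987520e-03, -5.31806839e+01, -3.52729011e+01,  7.07276585e-02,
        2.44428293e-02, -9.23537573e-05]), 'eef_pos': array([217.97867898, 504.64646297, 177.96910989]), 'eef_rot': array([ 3.06787401,  1.56963014, -2.05229341]), 'wrist_force': array([-0.74096677,  0.44126977,  0.08534531]), 'moment': array([-0.00669611, -0.03276708,  0.004519  ]), 'finger_gap': 93.8074676721487}
big_round_top 0.78 [185. 328.] [542.7 -97.   66. ]
bar_top 0.65 [198. 295.] [520.4 -36.7  66. ]
square_top 0.75 [221. 234.] [483.7  70.1  66. ]
small_round_top 0.39 [208. 264.] [504.9  17.4  66. ]
big_round_top 0.77 [165. 184.] [ 543.5 -102.6   66. ]
bar_top 0.68 [177. 214.] [532.6 -38.6  66. ]
square_top 0.53 [192. 277.] [488.9  72.6  66. ]
small_round_top 0.41 [183. 247.] [506.5  17.3  66. ]
```

View pics/top1.png

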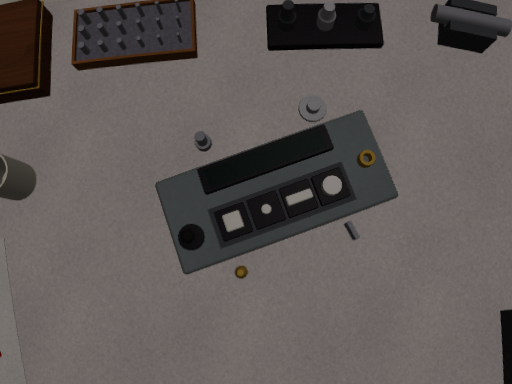

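```bash
python3 - <<'E'
from h import *
s=manip.read_state(); Rt=R.from_euler("xyz",s["eef_rot"]).as_matrix(); print(Rt.round(3), s["clock"])
tgt=np.array([541,-97,130]); print((Rt.T@(tgt-s["eef_pos"])).round(1))
print(manip.camera_model("wrist")["tool_from_camera"].round(2))
E
```

```text
[[-0.    -0.918  0.397]
 [-0.     0.397  0.918]
 [-1.    -0.    -0.   ]] 0.5
[  48.5 -535.1 -424.4]
[[  -0.      0.24   -0.97 -206.33]
 [  -0.      0.97    0.24   70.15]
 [   1.      0.      0.     -0.27]
 [   0.      0.      0.      1.  ]]
```

The top view shows the row from left to right: square (221,234), small round (209,267), bar (197,300), large round (185,332). The joystick is at the square's end and the bushing is past the large round key. I'll close the fingers and move above the large round key.

{"fn": "step_arm", "kwargs": {
  "commands": [0,-0.044,-0.035,0,0,0,0.0,0,-0.044,-0.035,0,0,0,0.0,0,-0.044,-0.035,0,0,0,0.0,0,-0.044,-0.035,0,0,0,0.0,0,-0.044,-0.035,0,0,0,0.0]
}}

```text
clock: 1.12
eef_pos: [351.2, 255.4, 178.8]
eef_rot: [-0.678, 1.57, 0.485]
wrist_force: [0.8, 0.8, 0.7]
finger_gap: 47.5
```

{"fn": "step_arm", "kwargs": {
  "commands": [0,-0.044,-0.035,0,0,0,0.0,0,-0.044,-0.035,0,0,0,0.0,0,-0.044,-0.035,0,0,0,0.0,0,-0.044,-0.035,0,0,0,0.0,0,-0.044,-0.035,0,0,0,0.0]
}}

```text
clock: 1.75
eef_pos: [483.9, 7.2, 178.8]
eef_rot: [-1.14, 1.57, 0.023]
wrist_force: [1.4, -0.5, -0.4]
finger_gap: 0.7
```

{"fn": "step_arm", "kwargs": {
  "commands": [0,-0.044,-0.035,0,0,0,0.0,0,-0.04,-0.03,0,0,0,0.0,0,0,0,0,0,0,0.0]
}}

```text
clock: 2.12
eef_pos: [535.2, -86.3, 177.9]
eef_rot: [2.023, 1.57, -3.1]
wrist_force: [0.1, 0.8, -0.6]
finger_gap: 0.6
```

```bash
python3 - <<'E'
from h import *
s=look("wrist","w1"); print(s["clock"],s["eef_pos"],s["eef_rot"],s["finger_gap"],s["wrist_force"])
for rc in [(221,234),(209,267),(197,300),(185,332)]: print(at("top",rc,66).round(1))
E
```

```text
big_round_top 0.58 [195. 250.] [ 546.  -101.3   66. ]
bar_top 0.76 [160. 286.] [524.3 -45.8  66. ]
square_top 0.82 [ 86. 371.] [485.9  71.3  66. ]
square_top 0.59 [119. 327.] [500.2  14.   66. ]
small_round_top 0.49 [119. 327.] [500.1  14.   66. ]
2.125 [535.15919434 -86.31637744 177.9206125 ] [ 2.023173    1.57013176 -3.1002502 ] 0.5727244625471751 [ 0.09803926  0.77343649 -0.61829969]
[483.7  70.8  66. ]
[503.   12.8  66. ]
[522.4 -45.7  66. ]
[ 542.  -103.2   66. ]
```

View pics/w1.png

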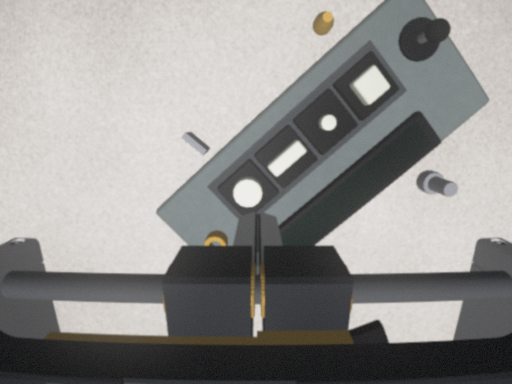

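The wrist view confirms the layout: large round (192,247), bar (160,287), both within about 2 mm of the top-view positions. I'll descend on the large round key.

{"fn": "step_arm", "kwargs": {
  "commands": [0.0,-0.0138,-0.0122,0,0,0,0,0.035,0,0,0,0,0,0,0.035,0,0,0,0,0,0,0.03,0,0,0,0,0,0,0,0,0,0,0,0,0]
}}

```text
clock: 3.0
eef_pos: [541.6, -100.7, 77.0]
eef_rot: [1.743, 1.567, 2.907]
wrist_force: [-0.1, 0.6, 0.1]
finger_gap: 0.2
```

```bash
python3 - <<'E'
from h import *
s=look("wrist","w2"); print(s["clock"],s["eef_pos"],s["wrist_force"])
E
```

```text
big_round_top 0.96 [201. 257.] [535.9 -99.   66. ]
bar_top 0.89 [162. 312.] [523.7 -45.6  66. ]
square_top 0.73 [201. 256.] [535.5 -99.9  66. ]
square_top 0.65 [ 58. 436.] [487.  69.  66.]
small_round_top 0.73 [105. 374.] [501.1  13.6  66. ]
small_round_top 0.52 [161. 313.] [523.3 -44.9  66. ]
3.0 [ 541.60128204 -100.7390181    76.96826926] [-0.09435613  0.58473086  0.14343254]
```

View pics/w2.png

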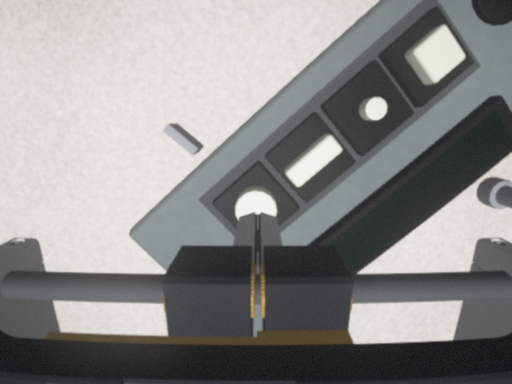

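The fingertips sit over the disc (visible part at (203,256)), well clear of the bar. Now the press.

{"fn": "step_arm", "kwargs": {
  "commands": [0.009,0,0,0,0,0,0,0.005,0,0,0,0,0,0,0.003,0,0,0,0,0,0,0,0,0,0,0,0,0]
}}

```text
clock: 3.75
eef_pos: [542.3, -100.5, 61.3]
eef_rot: [1.739, 1.57, 2.902]
wrist_force: [-0.3, 0.4, 1.1]
finger_gap: 0.3
```

{"fn": "step_arm", "kwargs": {
  "commands": [0.002,0,0,0,0,0,0,0,0,0,0,0,0,0]
}}

```text
clock: 4.0
eef_pos: [542.4, -100.6, 59.5]
eef_rot: [1.481, 1.571, 2.644]
wrist_force: [0.2, 0.4, 0.4]
finger_gap: 0.5
```

```bash
python3 - <<'E'
from h import *
s=look("wrist","w3")
for i in range(3): manip.camera("scene"); s=manip.read_state(); print(s["clock"],s["eef_pos"],s["wrist_force"])
im=manip.camera("scene"); cv2.imwrite("pics/s3.png",cv2.resize(im[100:250,120:320,::-1],(800,600)))
E
```

```text
big_round_top 0.94 [205. 256.] [534.6 -98.6  66. ]
bar_top 0.83 [165. 317.] [524.  -45.1  66. ]
square_top 0.95 [ 52. 449.] [486.8  67.5  66. ]
small_round_top 0.62 [106. 381.] [502.3  11.   66. ]
4.3 [ 542.43739594 -100.57981895   59.61712375] [ 0.45884524 -0.26152362 -0.32387597]
4.35 [ 542.42500753 -100.60890488   59.61868238] [-0.26645033  0.50560277 -0.06951069]
4.4 [ 542.41673838 -100.57004224   59.59423162] [-0.73110395 -0.44329147  0.17472001]
```

View pics/s3.png

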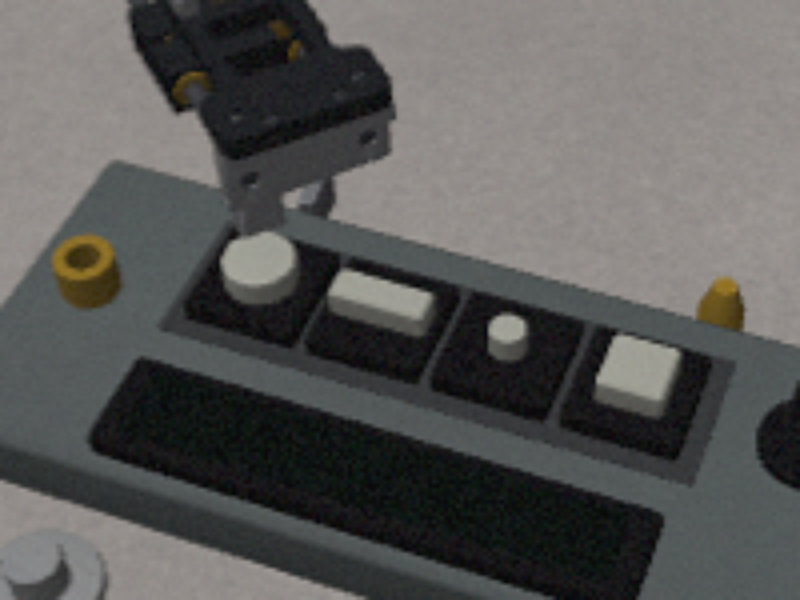

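View pics/w3.png

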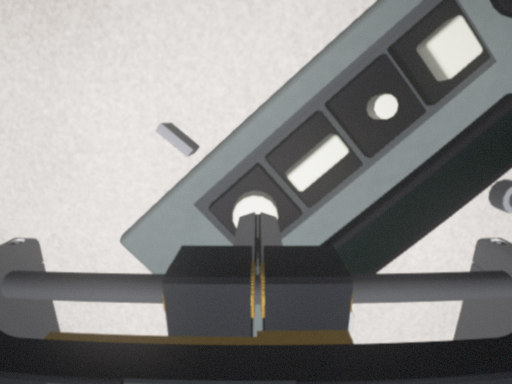

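The scene crop shows the fingertip ending above or behind the disc, at about crop (258,230), and there's no force. I need to check where the tip really is against the camera model.

```bash
cat >> h.py <<'E'
def proj(cam,P,st=None):
    m=manip.camera_model(cam); K=np.array(m["intrinsics"])
    if "tool_from_camera" in m:
        T=np.array(m["tool_from_camera"]); Rt=R.from_euler("xyz",st["eef_rot"]).as_matrix()
        o=Rt@T[:3,3]+st["eef_pos"]; Rm=Rt@T[:3,:3]
    else: o=np.array(m["origin"]); Rm=R.from_euler("xyz",m["orientation"]).as_matrix()
    q=Rm.T@(np.array(P,float)-o); q=q*[1,-1,-1]
    uv=cv2.projectPoints(q.reshape(1,3),np.zeros(3),np.zeros(3),K,np.array([m["k1"],0,0,0.]))[0][0,0]
    return uv[::-1].round(1)
E
python3 - <<'E'
from h import *
s=manip.read_state()
print(manip.camera_model("scene")["origin"])
for z in (59.6,66,75,80): print(z,proj("scene",[542.4,-100.6,z]),proj("wrist",[542.4,-100.6,z],s))
print(proj("scene",[543,-103,66]),proj("wrist",[543,-103,66],s),proj("scene",[520,-100,60]))
im=manip.camera("wrist"); cv2.imwrite("pics/w4.png",cv2.resize(im[150:250,190:330,::-1],(800,571),interpolation=cv2.INTER_CUBIC))
A=np.array;(o1,d1),(o2,d2)=ray("top",(185,332)),ray("scene",(166.2,184.8))
t=np.linalg.lstsq(np.c_[d1,-d2],o2-o1,rcond=None)[0]; print(o1+d1*t[0],o2+d2*t[1])
E
```

```text
[877.98591531 304.39431986 623.34226682]
59.6 [167.1 185.5] [212.3 257.6]
66 [164.8 185.1] [215.  257.6]
75 [161.5 184.6] [219.1 257.6]
80 [159.6 184.3] [221.5 257.7]
[164.4 183.9] [216.9 255.1] [160.3 193.8]
[ 542.88609055 -104.20427522   60.55085898] [ 541.87871211 -102.76200658   60.10940454]
```

View pics/w4.png

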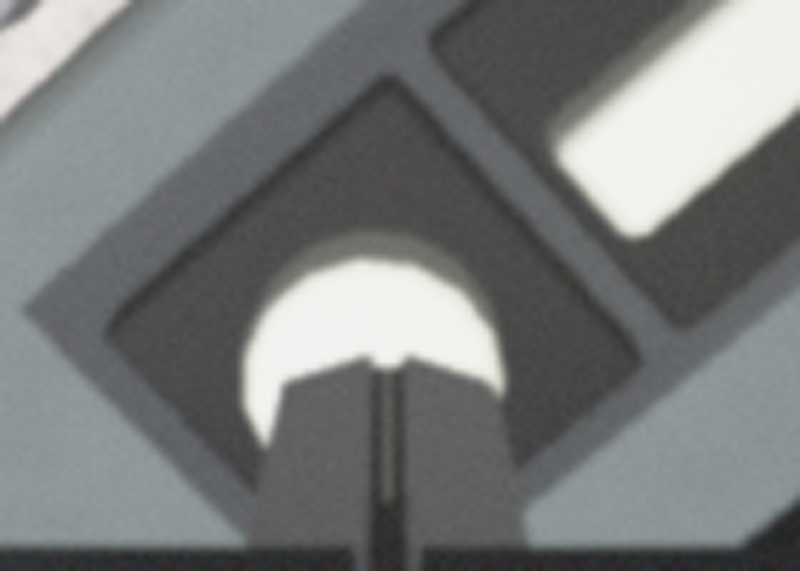

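Both views suggest the closed fingertips end about 20 mm higher than the reported TCP. They are centred over the disc but not touching it, which fits the zero force. I'll lower by feel.

{"fn": "step_arm", "kwargs": {
  "commands": [0.004,0,0,0,0,0,0,0.004,0,0,0,0,0,0,0,0,0,0,0,0,0]
}}

```text
clock: 4.88
eef_pos: [542.2, -100.5, 51.1]
eef_rot: [1.708, 1.57, 2.871]
wrist_force: [0.2, 0.0, 0.9]
finger_gap: 0.4
```

```bash
python3 - <<'E'
from h import *
print(manip.grip_depth)
f=[]
for i in range(3): im=manip.camera("scene"); s=manip.read_state(); f.append(s["wrist_force"][2])
print(s["clock"],s["eef_pos"],f)
cv2.imwrite("pics/s4.png",cv2.resize(im[130:190,150:230,::-1],(800,600),interpolation=cv2.INTER_CUBIC))
E
```

```text
18.8
5.025 [ 542.45840419 -100.59012726   51.5896449 ] [np.float64(-0.1101908934139228), np.float64(-0.05195497394137809), np.float64(0.34200207433283164)]
```

View pics/s4.png

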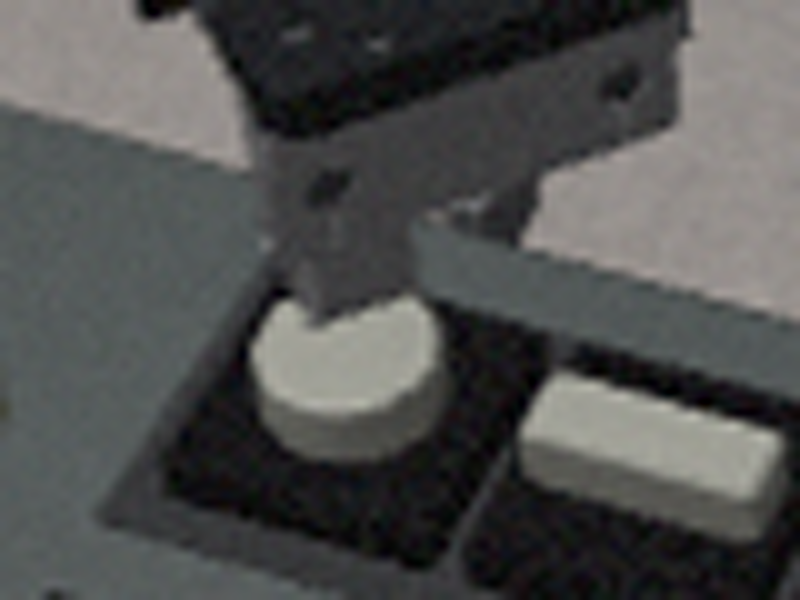

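The tip is above the disc and still moving down over it. An offset of about 18.8 mm (the grip depth) fits, so I'd expect contact near a reported z of 47 and bottom near 40.

{"fn": "step_arm", "kwargs": {
  "commands": [0.004,0,0,0,0,0,0,0.003,0,0,0,0,0,0,0,0,0,0,0,0,0]
}}

```text
clock: 5.4
eef_pos: [542.2, -100.5, 44.2]
eef_rot: [1.755, 1.57, 2.918]
wrist_force: [0.2, -0.4, 0.5]
finger_gap: 0.3
```

{"fn": "step_arm", "kwargs": {
  "commands": [0.002,0,0,0,0,0,0,0,0,0,0,0,0,0]
}}

```text
clock: 5.65
eef_pos: [542.3, -100.6, 42.4]
eef_rot: [1.81, 1.571, 2.973]
wrist_force: [0.0, -0.7, 0.6]
finger_gap: 0.5
```

{"fn": "step_arm", "kwargs": {
  "commands": [0.002,0,0,0,0,0,0,0,0,0,0,0,0,0]
}}

```text
clock: 5.9
eef_pos: [542.3, -100.5, 40.4]
eef_rot: [1.741, 1.571, 2.904]
wrist_force: [0.4, 0.9, 0.4]
finger_gap: 0.9
```

{"fn": "step_arm", "kwargs": {
  "commands": [0.002,0,0,0,0,0,0,0,0,0,0,0,0,0]
}}

```text
clock: 6.15
eef_pos: [542.5, -100.6, 38.6]
eef_rot: [-1.433, 1.571, -0.27]
wrist_force: [0.4, 0.4, 2.1]
finger_gap: 0.1
```

```bash
python3 - <<'E'
from h import *
f=[]
for i in range(3): im=manip.camera("scene"); s=manip.read_state(); f.append(s["wrist_force"][2].round(2))
print(s["clock"],s["eef_pos"],f)
cv2.imwrite("pics/s5.png",cv2.resize(im[130:190,150:230,::-1],(800,600),interpolation=cv2.INTER_CUBIC))
E
```

```text
6.3 [ 542.49896968 -100.57085672   38.66311607] [np.float64(2.45), np.float64(1.88), np.float64(1.62)]
```

View pics/s5.png

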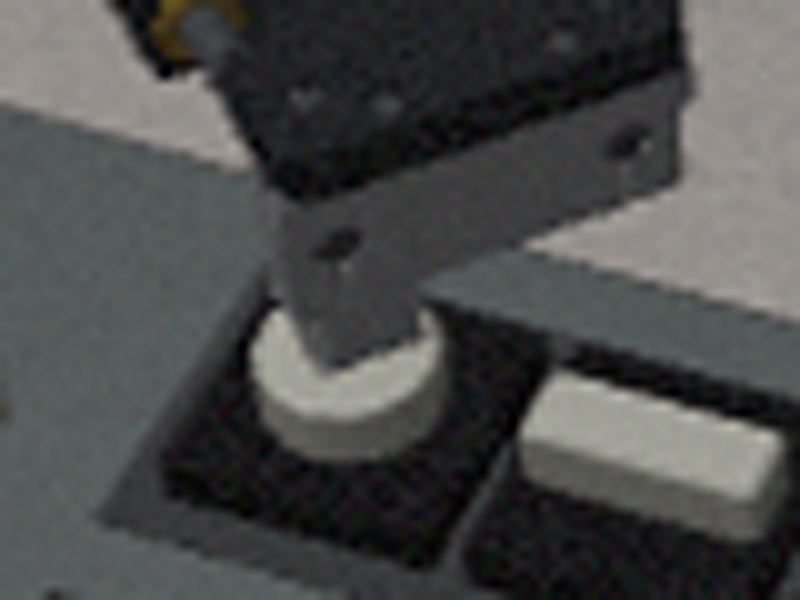

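Contact: about 2 N at a reported z of 38.7, with the tip on the disc at about (355,370) in the crop. I'll press on until the force passes the 5 N bottom value.

{"fn": "step_arm", "kwargs": {
  "commands": [0.003,0,0,0,0,0,0,0.002,0,0,0,0,0,0,0,0,0,0,0,0,0]
}}

```text
clock: 6.68
eef_pos: [542.5, -100.6, 33.5]
eef_rot: [-1.623, 1.571, -0.46]
wrist_force: [1.0, 0.1, 4.6]
finger_gap: 0.5
```

{"fn": "step_arm", "kwargs": {
  "commands": [0.0015,0,0,0,0,0,0,0,0,0,0,0,0,0]
}}

```text
clock: 6.92
eef_pos: [542.5, -100.6, 32.3]
eef_rot: [-1.516, 1.57, -0.353]
wrist_force: [-0.7, 0.7, 6.7]
finger_gap: 0.3
```

{"fn": "step_arm", "kwargs": {
  "commands": [0.001,0,0,0,0,0,0,0,0,0,0,0,0,0]
}}

```text
clock: 7.18
eef_pos: [542.7, -100.6, 32.1]
eef_rot: [-1.423, 1.57, -0.26]
wrist_force: [-4.7, 2.3, 15.5]
finger_gap: 0.7
```

The key is at the bottom: 15.5 N and the tip has stopped moving down. I'll lift and go over to the bar.

{"fn": "step_arm", "kwargs": {
  "commands": [-0.01,0,0,0,0,0,0,-0.02,0,0,0,0,0,0,0,0.0195,0.0215,0,0,0,0,0,0.0195,0.0215,0,0,0,0,0,0,0,0,0,0,0]
}}

```text
clock: 7.8
eef_pos: [523.0, -44.5, 60.9]
eef_rot: [1.77, 1.57, 2.935]
wrist_force: [0.3, -0.7, 0.3]
finger_gap: 0.2
```

```bash
python3 - <<'E'
from h import *
s=look("wrist","w6"); print(s["clock"],s["eef_pos"],s["wrist_force"])
w=cv2.imread("pics/w6.png")[130:270,170:370]
im=manip.camera("scene")[130:200,150:250,::-1]
cv2.imwrite("pics/c6.png",np.hstack([cv2.resize(w,(400,280)),cv2.resize(im,(400,280),interpolation=cv2.INTER_CUBIC)]))
E
```

```text
big_round_top 0.58 [241. 204.] [526.7 -92.4  66. ]
bar_top 0.88 [207. 268.] [520.6 -35.   66. ]
square_top 0.89 [106. 387.] [485.4  71.9  66. ]
small_round_top 0.84 [158. 319.] [501.2  14.   66. ]
7.8 [523.04823579 -44.45624203  60.89502448] [ 0.29662653 -0.70895286  0.27060872]
```

View pics/c6.png

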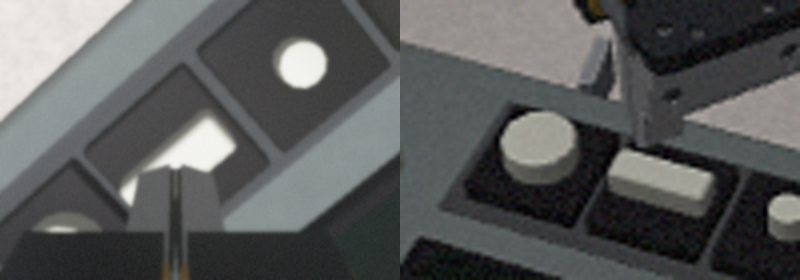

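The large round key is back up and the fingers are over the bar. Now pressing the bar.

{"fn": "step_arm", "kwargs": {
  "commands": [0.015,0,0,0,0,0,0,0.006,0,0,0,0,0,0,0.003,0,0,0,0,0,0,0.003,0,0,0,0,0,0,0,0,0,0,0,0,0]
}}

```text
clock: 8.72
eef_pos: [523.6, -45.7, 34.1]
eef_rot: [2.286, 1.571, -2.834]
wrist_force: [-3.7, -0.9, 3.2]
finger_gap: 0.4
```

{"fn": "step_arm", "kwargs": {
  "commands": [0.0015,0,0,0,0,0,0,0,0,0,0,0,0,0]
}}

```text
clock: 8.98
eef_pos: [523.7, -45.6, 32.7]
eef_rot: [-1.465, 1.571, -0.302]
wrist_force: [-2.9, -1.5, 4.6]
finger_gap: 0.7
```

{"fn": "step_arm", "kwargs": {
  "commands": [0.001,0,0,0,0,0,0,0,0,0,0,0,0,0]
}}

```text
clock: 9.22
eef_pos: [523.8, -45.7, 32.2]
eef_rot: [-1.42, 1.57, -0.257]
wrist_force: [-5.1, -0.5, 10.9]
finger_gap: 0.3
```

```bash
python3 - <<'E'
from h import *
f=[]
for i in range(3): im=manip.camera("scene"); s=manip.read_state(); f.append(s["wrist_force"].round(1))
print(s["clock"],s["eef_pos"],f)
cv2.imwrite("pics/s7.png",cv2.resize(im[130:190,160:240,::-1],(800,600),interpolation=cv2.INTER_CUBIC))
E
```

```text
9.375 [523.82143934 -45.66400338  32.22431314] [array([-5.3, -0.5, 11.3]), array([-6. , -0.3, 12. ]), array([-6.6, -0.5, 11.7])]
```

View pics/s7.png

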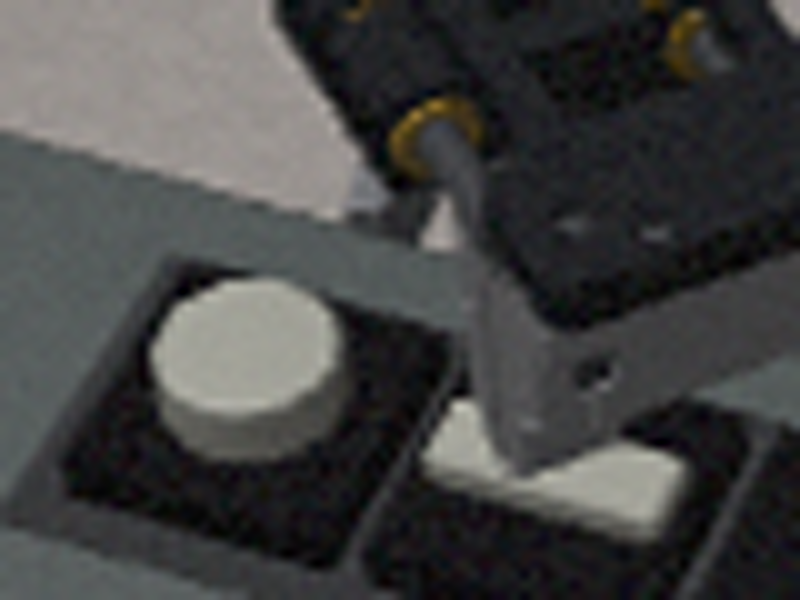

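The bar is fully down: 12 N, at the same height as the round key's bottom, with the round key up beside it. Lifting clear.

{"fn": "step_arm", "kwargs": {
  "commands": [-0.01,0,0,0,0,0,0,-0.04,0,0,0,0,0,0,-0.05,0,0,0,0,0,0,-0.04,0,0,0,0,0,0,0,0,0,0,0,0,0]
}}

```text
clock: 10.0
eef_pos: [525.0, -45.7, 174.6]
eef_rot: [-1.286, 1.565, -0.123]
wrist_force: [-0.3, 0.3, -0.6]
finger_gap: 0.9
```

```bash
python3 - <<'E'
from h import *
s=look("wrist","w8"); print(s["clock"],s["eef_pos"],s["wrist_force"])
w=cv2.imread("pics/w8.png")[0:280,100:500]
im=manip.camera("scene")[120:220,150:293,::-1]
cv2.imwrite("pics/c8.png",np.hstack([w,cv2.resize(im,(400,280),interpolation=cv2.INTER_CUBIC)]))
E
```

```text
big_round_top 0.76 [210. 222.] [540.2 -98.8  66. ]
bar_top 0.87 [180. 257.] [523.  -45.4  66. ]
square_top 0.64 [108. 345.] [486.6  76.1  66. ]
small_round_top 0.75 [144. 297.] [502.4  13.2  66. ]
10.0 [525.00959334 -45.70377354 174.56055996] [-0.3386293   0.26949307 -0.56459649]
```

View pics/c8.png

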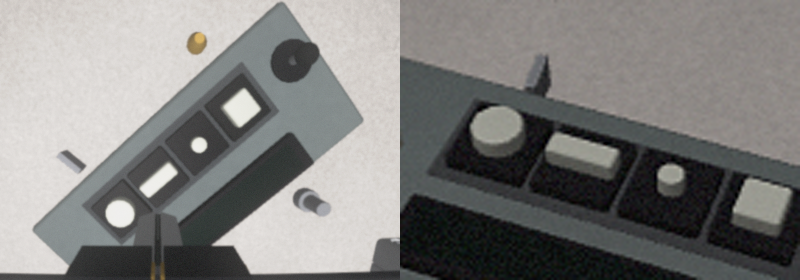

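All four keys are up, the arm is clear and the force is near zero. Handing in.

```bash
python3 -c "
from cell import manip
print(manip.sign_off())"
```

```text
the job is handed in; nothing more can be done
None
```

I pressed the large round key fully down and let it come back up, then did the same with the long bar key, and handed the job in at about 10 s. I pressed with closed fingers and touched no other key.

- **Bottom reached:** The force rose from 1.5–5 N on the spring to 15.5 N for the round key and about 12 N for the bar. Both stopped at the same reported height, 32 mm.
- **Last check:** The final pictures show all four keys up. The wrist force was near zero and the fingers were well above the console.
- **Disagreements:** With the fingers closed, the reported TCP was about 27 mm lower than the real fingertips. My first descent to the calculated height therefore touched nothing, and I lowered the rest of the way by force and camera.
- **Sideways force:** Up to about 6.6 N acted sideways while the bar was down. I did not find the cause; the bar came back up normally.
- **Not checked:** I did not look at the console's readout itself.

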